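# Erect the folding parts tray and load it

## Robot

A 7-joint arm with a two-finger parallel gripper is mounted at the origin on a cart in front of the work surface, level with it; the furniture and walls round the work are solid. World frame = base frame: x ahead of the robot, y to its left, z up, the work surface at z = 0. Lengths are in mm, angles in rad, forces in N, time in s.
With the tool pointing down it reaches from about 400 to 875 mm from the base axis. Payload 6.5 kg.
Tool frame: the origin (TCP) lies between the finger pads; the fingertips stand 25 mm ahead of it and the grasp point (between the pads) lies 6 mm ahead of it (arm.nose_length is the distance from the TCP to the fingertips, in mm); z points along the fingers, y is the line along which they close (so a half turn about z gives the same grasp; the last joint's range is limited). The gripper opens to 88 mm and grips with 3 to 60 N. Pads are 18 mm wide; open, the fingers measure 123 mm over their backs; the gripper's body (75 mm by 187 mm) begins 45 mm behind the grasp point.
Start: joints at [-1.267, 0.536, -0.004, 1.538, 0.003, 1.067, -0.071], TCP at [234.923, 606.054, 263.716] pointing down, gripper open.
Joint ranges: [-2.7, 2.7], [-0.37, 2.16], [-1.27, 1.26], [0.24, 2.4], [-1.31, 4.45], [0.19, 1.91], [-2.76, 2.76]. Speed limits (rad/s): [2.39, 2.39, 3.14, 3.14, 3.14, 3.14, 3.14].

## Interface

Orientations are given as a unit quaternion [x, y, z, w].
In Python, from rig import state, viewer, order, arm gives the robot as it stands. The module is installed in compiled form; this text tells all that it offers.
- The arm moves only by the shell command python3 -m inch 'ROWS'. ROWS is JSON, a list of rows, each a list of 3 entries, a list of its own where there are three numbers: the shift along the world's x, y, z in cm, then the turn, a rotation vector about the world's x, y, z in degrees, then the opening, from 0 (shut) to 1 (fully open). In form: [[[tx, ty, tz], [rx, ry, rz], hand], ...]. A call has exactly 5 rows; each row shifts and turns the commanded pose from where the row before left it; what a row does not reach is not made up. A row lasts 1/10 s, in which the tool goes at most 50 mm and 8.59 degrees, less where a joint would pass 70% of its speed; a pose out of reach is approached as far as the arm can. A call with a gripper value outside its range is refused whole. The fingers move at their own pace and stop on an object; the grip force is fixed at half the most. Time passes only in rows, so rows that do not move let the fingers close, or fill a call up. It gives the time, the measured TCP pose, the force, the opening and the grip force at its end, in the units of the state.
- state(): the state, without advancing time (a new reading comes with each control period).
- viewer.camera(name): name is "scene" or "top"; returns (picture, depth): 480x640x3 uint8, red, green, blue; 480x640 float32, mm along the optical axis (not along the pixel's ray), 0 where there is no reading.
- viewer.get_calibration(name): a dict with "K" (3x3 intrinsics, pixels), "rvec" (rotation vector, rad) and "tvec" (3), from world to camera coordinates, as OpenCV has them. Camera axes: x right, y down, z forward; pixel columns grow to the right and rows downward; lengths in mm; the calibration is good to about 2 mm. A picture is of the moment at which its call begins. get_calibration takes no time and is no camera call.
- order.job_done(): hands the job in; it is judged then, once.
The state is a dict: "time_s": time; "qpos": joint angles; "joint_velocities": joint speeds; "joint_torque": joint torques, N m; "tool_pos": TCP position; "ee_rot": TCP orientation; "wrist_force": force on the tool from outside, world axes, zero at the start; "ft_torque": the same for the moment, N m; "grip_width": opening from 0.0 (shut) to 1.0 (fully open); "grip_force": force on a finger pad.
Only numpy, scipy, OpenCV 4.12 (cv2) and the standard library are available. Lean on these libraries where they do the work, as an engineer would, in place of code of your own. Each camera call takes 0.05 s, during which the arm holds its last target. There are 200 camera calls.

## Task

Set up the folding steel parts tray: swing its front, left and right walls fully upright so that with the fixed back wall they make an open box. Then take the plain round steel billet from under the canopy of the grey bay and set it down gently, standing upright inside the tray; leave the nut in the bay where it is, with all the tray's walls still upright.

Things in the scene. Friction and masses are not known exactly. Their poses are not given: they have to be found in the camera images.
- tray: Bare steel knock-down tray, fixed to the table. Origin: centre of its underside; x to its fixed back wall (away from the robot), y to its left wall, z up. Base 124 x 154 x 10 mm, floor at z = 10 mm. Back wall at x = 60 mm, top at z = 62 mm. With the walls up the box is 116 x 146 mm inside (x, y), walls 48 mm above its floor.
- front_wall (a joint): Front wall (nearest the robot); hinge line along the tray's y at x = -60, z = 10 mm. Angle 0 = flat outwards, 1.57 = upright at its stop; starts 0.6 to 0.95, leaning outwards. Stiff hinge: stays where left; about 3 N at the rim moves it. 4 mm sheet, 140 mm long, rim a 7 mm round bar centred 44 mm from the hinge. Push the rim from outside, in and up along its arc.
- left_wall (a joint): Left wall; hinge line along the tray's x at y = +75, z = 10 mm. Angle 0 = flat outwards, 1.57 = upright at its stop; starts 0.6 to 0.95, leaning outwards. Stiff hinge: stays where left; about 3 N at the rim moves it. 4 mm sheet, 108 mm long, rim a 7 mm round bar centred 44 mm from the hinge. Push the rim from outside, in and up along its arc.
- right_wall (a joint): Right wall; hinge line along the tray's x at y = -75, z = 10 mm. Angle 0 = flat outwards, 1.57 = upright at its stop; starts 0.6 to 0.95, leaning outwards. Stiff hinge: stays where left; about 3 N at the rim moves it. 4 mm sheet, 108 mm long, rim a 7 mm round bar centred 44 mm from the hinge. Push the rim from outside, in and up along its arc.
- front_wall_rim (a point): Middle of the front wall's rim, on its centre line.
- left_wall_rim (a point): Middle of the left wall's rim, on its centre line.
- right_wall_rim (a point): Middle of the right wall's rim, on its centre line.
- bay: Grey sheet bay, fixed, open at front and sides. Origin: centre of its underside; x to its back (away from the robot), y left, z up. Deck top z = 6, x -60 to 75, y -80 to 80 mm; lip 12 mm high at x = -58; back plate x = 73. Canopy x -7 to 75, underside z = 156 mm. The billet stands under its front edge (x = -15, y = +40 or -40): lean the tool 25 to 40 degrees back to the front to clear it.
- steel_round: Plain steel round billet, a solid upright cylinder, 50 mm diameter, 55 mm high, about 0.5 kg. Origin: centre of its underside, z along its axis. It is gripped with the tool leaning, so set it down with the same lean to stand it upright. A tin stands on the canopy above it, its top at 222 mm.
- loose_nut: M20 hexagon nut lying on the bay's deck beside the billet, 30 x 34 x 16 mm. Leave it. Origin: centre of its underside.
Not all that is in view belongs to the job. Of the things like the steel_round, leave any that is turquoise; of the rest the larger one is meant.

How it is judged (in metres and radians):
On the way, in this order (a step that is already met when the one before it is completed fails the run):
1. all three hinged walls are upright while the billet is still in the bay (value of joint each of front_wall, left_wall, right_wall above 1.48 rad and horizontal distance between steel_round and bay below 0.09 m), for 0.2 s.
2. the billet is lifted off the bay's deck (z of steel_round in the frame of bay above 0.03 m), for 0.1 s.
At the end, for the whole second after the job is handed in: Front, left and right walls all within 5 degrees of upright; the billet stands upright (within 6 degrees) and at rest on the tray's floor inside the four walls, released; the nut is within 30 mm of where it was (value of joint each of front_wall, left_wall, right_wall above 1.48 rad and x of steel_round in the frame of tray between -0.045 and 0.045 m and y of steel_round in the frame of tray between -0.06 and 0.06 m and z of steel_round in the frame of tray between 0.006 and 0.015 m and angle between steel_round's own z axis and vertical below 0.1 rad and linear speed of steel_round below 0.02 m/s and contact force between the fingers and steel_round below 0.1 N and distance of loose_nut from where it was at the start of the episode below 0.03 m); the robot touches nothing.
It fails at once if the nut in the bay is moved more than 30 mm (distance of loose_nut from where it was at the start of the episode above 0.03 m).
It fails at once if the billet is let go over the tray more than about 15 mm above its floor (horizontal distance between steel_round and tray below 0.1 m and z of steel_round in the frame of tray above 0.025 m and contact force between the fingers and steel_round below 0.05 N).
It also fails if it takes over 72 s, if anything falls off the work surface, if the arm or the gripper's body presses on something with over 40 N, if the wrist force passes 120 N, or if a joint passes its speed limit or range.

## Working session

There is one attempt and no reset: what is moved stays moved. The work goes in short steps, Python scripts to look and compute and a shell command to move; the robot and the scene stay as the last step left them, time stands still between calls to the robot, and variables do not carry over. Pictures are saved under pics/ and viewed, at most 10 in all, crops included, and the job is handed in when it is done.

```bash
mkdir -p pics; python3 - <<'E'
from rig import state, viewer
import cv2, numpy as np
s=state(); print({k:np.round(v,3) for k,v in s.items()})
for n in("scene","top"):
    p,d=viewer.camera(n); cv2.imwrite(f"pics/{n}0.png",p[:,:,::-1]); np.save(f"{n}0.npy",d)
    c=viewer.get_calibration(n); R=cv2.Rodrigues(np.array(c["rvec"],float))[0]
    print(n,np.round(c["K"],1).tolist(),np.round(-R.T@np.array(c["tvec"]).ravel(),0),np.round(R,2).tolist())
E
```

```text
{'time_s': np.float64(0.0), 'qpos': array([-1.267,  0.537, -0.004,  1.539,  0.003,  1.067, -0.071]), 'joint_velocities': array([-0.   , -0.001,  0.001,  0.   , -0.   , -0.002,  0.002]), 'joint_torque': array([-2.0000e-03, -5.7097e+01,  9.9000e-01, -2.5161e+01, -5.6000e-02,
        1.8000e-02,  0.0000e+00]), 'tool_pos': array([234.765, 605.535, 262.869]), 'ee_rot': array([ 0.184,  0.983, -0.001, -0.   ]), 'wrist_force': array([-0.49 , -0.078, -0.054]), 'ft_torque': array([-0.007, -0.013,  0.064]), 'grip_force': np.float64(0.0), 'grip_width': np.float64(0.998)}
scene [[566.6, 0.0, 330.3], [0.0, 566.6, 238.0], [0.0, 0.0, 1.0]] [  24. -474.  638.] [[0.76, -0.66, -0.02], [-0.4, -0.44, -0.8], [0.52, 0.62, -0.6]]
top [[489.3, 0.0, 317.7], [0.0, 489.3, 236.8], [0.0, 0.0, 1.0]] [ 392.  127. 1090.] [[0.02, -1.0, -0.0], [-0.99, -0.02, -0.11], [0.11, 0.0, -0.99]]
```

View pics/scene0.png

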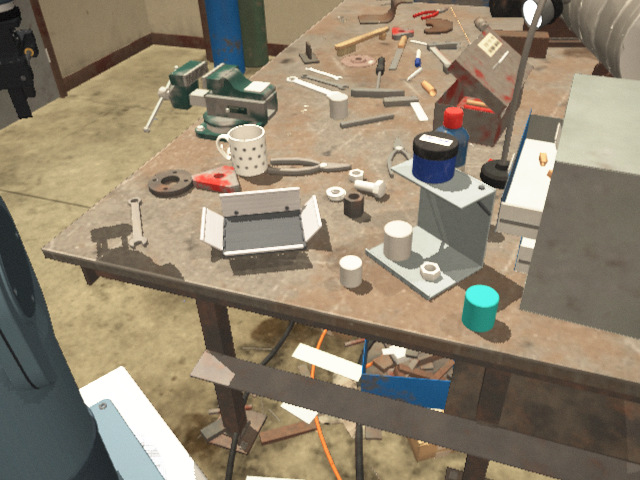

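View pics/top0.png

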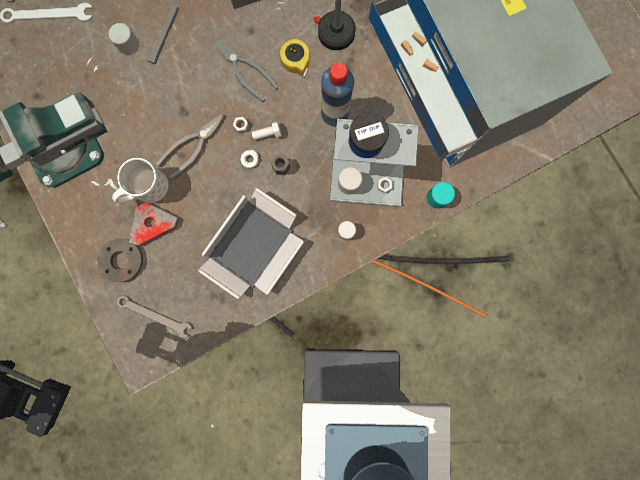

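The scene view shows the tray at about (262,225), with its back wall upright and the other three walls leaning out. The bay is at about (430,230), with the nut at (430,270).

Billet candidates:
- White round in the bay: scene (398,240), top (350,180). It is the larger non-turquoise one and stands under the canopy, so it's the one meant.
- Small white round: scene (350,271), top (347,230). This is the smaller decoy.
- Turquoise round: scene (480,308), top (443,194). It has to be left.

I'll confirm with an enlarged crop while measuring.

```bash
cat > h.py <<'E'
from rig import state, viewer
import cv2, numpy as np
def cal(n):
    c=viewer.get_calibration(n); return np.array(c["K"],float),cv2.Rodrigues(np.array(c["rvec"],float))[0],np.array(c["tvec"],float).ravel()
def cloud(n,d):
    K,R,t=cal(n); v,u=np.mgrid[:480,:640]
    P=np.stack([(u-K[0,2])/K[0,0]*d,(v-K[1,2])/K[1,1]*d,d],-1)
    return (P-t)@R
def ray(n,uv,z):
    K,R,t=cal(n); uv=np.atleast_2d(uv).astype(float)
    r=np.c_[(uv[:,0]-K[0,2])/K[0,0],(uv[:,1]-K[1,2])/K[1,1],np.ones(len(uv))]@R
    c=-R.T@t; return c+r*((z-c[2])/r[:,2])[:,None]
def proj(n,P):
    K,R,t=cal(n); q=(np.atleast_2d(P)@R.T+t)@K.T; return q[:,:2]/q[:,2:]
E
python3 - <<'E'
from h import *
S=cv2.imread("pics/scene0.png");T=cv2.imread("pics/top0.png")
a=cv2.resize(T[170:310,180:320],(500,500),interpolation=cv2.INTER_CUBIC)
b=cv2.resize(S[200:320,335:485],(300,240),interpolation=cv2.INTER_CUBIC)
c=cv2.resize(T[110:250,320:460],(300,260),interpolation=cv2.INTER_CUBIC)
cv2.imwrite("pics/crop1.png",np.hstack([a,np.vstack([b,c])]))
for n in("scene","top"):
    P=cloud(n,np.load(n+"0.npy"))
    print(n,"table z",np.median(P[300:320,150:170,2]) if n=="top" else np.median(P[255:262,300:320,2]))
    for uv in ([(398,226),(350,261),(480,293),(430,265),(455,258),(460,188),(262,232)] if n=="scene" else [(350,180),(347,230),(443,193),(385,184),(395,200),(405,150),(250,245)]):
        print(uv,np.round(P[uv[1],uv[0]],0))
E
```

```text
scene table z -2.975222406561217
(398, 226) [637.  71.  59.]
(350, 261) [523.  72.  41.]
(480, 293) [ 606. -130.   54.]
(430, 265) [638.  -7.  17.]
(455, 258) [698. -14.   4.]
(460, 188) [680. -17. 158.]
(262, 232) [487. 280.   7.]
top table z 0.4262161775144452
(350, 180) [628.  64.  58.]
(347, 230) [522.  68.  40.]
(443, 193) [ 604. -136.   57.]
(385, 184) [633. -19.   5.]
(395, 200) [596. -41.   4.]
(405, 150) [666. -36. 162.]
(250, 245) [488. 280.  11.]
```

View pics/crop1.png

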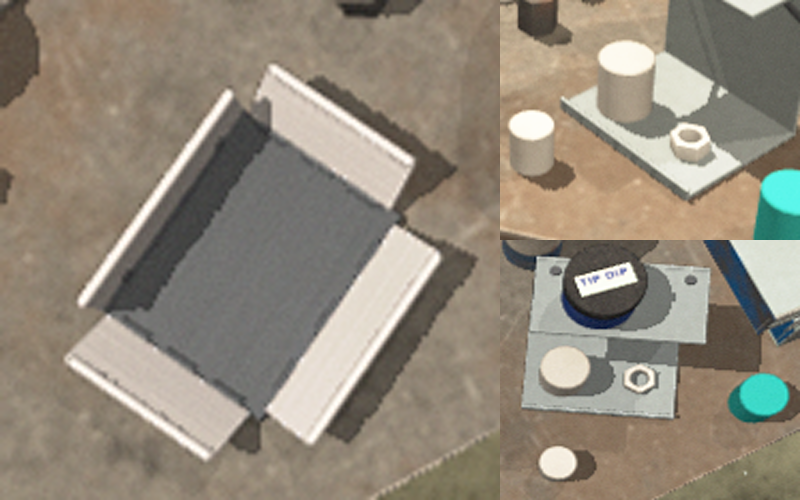

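The crop confirms it: the larger white billet is in the bay with the nut on its right (top pixels about (350,180) and (385,184)). The tray corners and rims are clear. Next I compute the poses.

```bash
cat > pose.py <<'E'
from h import *
k=140/500; px=lambda *p: np.array(p,float)*k+[180,170]-0.36
fh=ray("top",px((393,225),(265,408)),10); lh=ray("top",px((110,312),(250,412)),10); rh=ray("top",px((268,130),(393,205)),10)
bk=ray("top",px((230,92),(82,305)),62)
ang=lambda v:np.degrees(np.arctan2(v[1],v[0]))
print("dir y front,back; x left,right",ang(fh[1]-fh[0]),ang(bk[1]-bk[0]),ang(lh[0]-lh[1]),ang(rh[0]-rh[1]))
print("fh",fh.round(0).tolist(),"lh",lh.round(0).tolist(),"rh",rh.round(0).tolist(),"bk",bk.round(0).tolist())
yaw=np.radians(np.mean([ang(fh[1]-fh[0])-90,ang(bk[1]-bk[0])-90,ang(lh[0]-lh[1]),ang(rh[0]-rh[1])]))
ex=np.array([np.cos(yaw),np.sin(yaw)]);ey=np.array([-ex[1],ex[0]])
cx=((fh[:,:2]@ex).mean()+60+(bk[:,:2]@ex).mean()-60)/2; cy=((lh[:,:2]@ey).mean()+(rh[:,:2]@ey).mean())/2
print("span x",(bk[:,:2]@ex).mean()-(fh[:,:2]@ex).mean(),"span y",(lh[:,:2]@ey).mean()-(rh[:,:2]@ey).mean())
c=cx*ex+cy*ey; print("tray",c.round(1),np.degrees(yaw))
P=np.concatenate([cloud(n,np.load(n+"0.npy")).reshape(-1,3) for n in("scene","top")])
q=np.c_[(P[:,:2]-c)@ex,(P[:,:2]-c)@ey,P[:,2]]
for nm,o,al,half in(("front",-q[:,0]-60,q[:,1],60),("left",q[:,1]-75,q[:,0],45),("right",-q[:,1]-75,q[:,0],45)):
    m=(abs(al)<half)&(o>4)&(o<46)&(q[:,2]>14)&(q[:,2]<60)
    a=np.arctan2(q[m,2]-10,o[m]); r=np.hypot(q[m,2]-10,o[m]); print(nm,m.sum(),"angle",np.median(a).round(2),"rmax",np.percentile(r,95).round(0),"o,z top",np.percentile(o[m],97).round(0),np.percentile(q[m,2],97).round(0))
# bay
dk=ray("top",np.array([(332,201),(402,206),(404,178)]),6); print("deck corners",dk.round(0).tolist())
cn=ray("top",np.array([(333,158),(414,166),(418,124),(337,119)]),158); print("canopy",cn.round(0).tolist())
T=cv2.imread("pics/top0.png");hsv=cv2.cvtColor(T,cv2.COLOR_BGR2HSV)
Pt=cloud("top",np.load("top0.npy")); m=((Pt[...,2]>50)&(Pt[...,2]<70)).astype(np.uint8); m[:165]=0;m[200:]=0;m[:,:335]=0;m[:,:][:,370:]=0
(x,y),r=cv2.minEnclosingCircle(cv2.findNonZero(m)); print("billet top px",x,y,r,ray("top",(x,y),61),"cloud",Pt[m>0].mean(0))
E
python3 pose.py
```

```text
dir y front,back; x left,right 146.59537706579223 147.38805606611632 56.03310583717113 60.07362029231513
fh [[517.0, 193.0, 10.0], [402.0, 269.0, 10.0]] lh [[460.0, 367.0, 10.0], [400.0, 278.0, 10.0]] rh [[575.0, 273.0, 10.0], [530.0, 194.0, 10.0]] bk [[589.0, 289.0, 62.0], [460.0, 372.0, 62.0]]
span x 118.90694866565832 span y 151.69493046078838
tray [492.8 280.6] 57.5225398153487
front 1099 angle 0.68 rmax 47.0 o,z top 39.0 40.0
left 1224 angle 0.7 rmax 47.0 o,z top 37.0 42.0
right 980 angle 0.91 rmax 47.0 o,z top 31.0 47.0
deck corners [[591.0, 100.0, 6.0], [583.0, -57.0, 6.0], [647.0, -61.0, 6.0]]
canopy [[648.0, 104.0, 158.0], [635.0, -54.0, 158.0], [720.0, -62.0, 158.0], [727.0, 97.0, 158.0]]
billet top px 349.8402099609375 178.13917541503906 11.890646934509277 [[631.3733817  64.3061611  61.       ]] cloud [631.71202316  64.18861167  60.58494445]
```

Tray at (493,281), yaw about 57°, with wall angles of about 0.68, 0.70 and 0.91. The billet is at (631,64). I'll shut the gripper, line it up with the tray and go outside the left wall.

```bash
python3 -m inch '[[[1.3,-2.4,0],[0,0,-1.2],0],[[1.3,-2.4,0],[0,0,-1.2],0],[[1.3,-2.4,0],[0,0,-1.2],0],[[1.3,-2.4,0],[0,0,-1.2],0],[[1.3,-2.4,0],[0,0,-1.2],0]]'
python3 -m inch '[[[1.3,-2.4,0],[0,0,-1.2],0],[[1.3,-2.4,0],[0,0,-1.2],0],[[1.3,-2.4,0],[0,0,-1.2],0],[[1.3,-2.4,-3],[0,0,-1.2],0],[[1.3,-2.4,-3],[0,0,-1.2],0]]'
python3 -m inch '[[[0,0,-3],[0,0,0],0],[[0,0,-3],[0,0,0],0],[[0,0,-3],[0,0,0],0],[[0,0,0],[0,0,0],0],[[0,0,0],[0,0,0],0]]'
```

```text
time_s: 0.6
tool_pos: [300.2, 484.8, 263.3]
ee_rot: [0.235, 0.972, -0.0, -0.0]
wrist_force: [-0.3, -0.5, 0.8]
grip_width: 0.57
grip_force: 0.0
time_s: 1.1
tool_pos: [365.7, 365.4, 203.6]
ee_rot: [0.286, 0.958, 0.001, 0.0]
wrist_force: [0.3, -0.4, -0.6]
grip_width: 0.116
grip_force: 0.0
time_s: 1.6
tool_pos: [364.8, 365.9, 113.8]
ee_rot: [0.286, 0.958, -0.001, -0.0]
wrist_force: [0.5, -0.8, 0.0]
grip_width: 0.006
grip_force: 0.0
```

```bash
python3 -m inch '[[[0,0,-3.3],[0,0,0],0],[[0,0,-3.2],[0,0,0],0],[[0.84,-0.55,0],[0,0,0],0],[[0.84,-0.55,0],[0,0,0],0],[[0.84,-0.55,0],[0,0,0],0]]'
python3 -m inch '[[[0.42,-0.27,0],[0,0,0],0],[[0.42,-0.27,0],[0,0,0],0],[[0.42,-0.27,0],[0,0,0],0],[[0.42,-0.27,0],[0,0,0],0],[[0.42,-0.27,0],[0,0,0],0]]'
```

```text
time_s: 2.1
tool_pos: [391.6, 350.3, 51.0]
ee_rot: [0.286, 0.958, 0.001, 0.0]
wrist_force: [-26.6, 13.7, 21.9]
grip_width: 0.004
grip_force: 16.2
time_s: 2.6
tool_pos: [395.1, 348.8, 52.5]
ee_rot: [0.279, 0.96, 0.002, -0.012]
wrist_force: [-52.5, 25.1, 48.5]
grip_width: 0.004
grip_force: 29.5
```

The push jams on friction because I moved purely horizontally. I'll back off, then follow the arc upward.

```bash
python3 -m inch '[[[-1.1,0.7,0],[0,0,0],0],[[-1.1,0.7,0],[0,0,0],0],[[0,0,-0.6],[0,0,0],0],[[0,0,0],[0,0,0],0],[[0,0,0],[0,0,0],0]]'
python3 -m inch '[[[0.17,-0.11,0.16],[0,0,0],0],[[0.17,-0.11,0.16],[0,0,0],0],[[0.34,-0.22,0.32],[0,0,0],0],[[0.34,-0.22,0.32],[0,0,0],0],[[0.34,-0.22,0.28],[0,0,0],0]]'
```

```text
time_s: 3.1
tool_pos: [390.7, 348.7, 42.7]
ee_rot: [0.287, 0.958, -0.0, 0.001]
wrist_force: [0.4, -0.4, 0.4]
grip_width: 0.004
grip_force: 0.0
time_s: 3.6
tool_pos: [402.6, 341.0, 55.3]
ee_rot: [0.286, 0.958, -0.0, -0.0]
wrist_force: [-2.0, 0.8, -2.8]
grip_width: 0.004
grip_force: 1.2
```

```bash
python3 -m inch '[[[0.34,-0.22,0.2],[0,0,0],0],[[0.34,-0.22,0.14],[0,0,0],0],[[0.34,-0.22,0.1],[0,0,0],0],[[0.34,-0.22,0.06],[0,0,0],0],[[0,0,0],[0,0,0],0]]'
python3 -m inch '[[[0.17,-0.11,0.03],[0,0,0],0],[[0.17,-0.11,0.02],[0,0,0],0],[[0.17,-0.11,0],[0,0,0],0],[[0,0,0],[0,0,0],0],[[0,0,0],[0,0,0],0]]'
```

```text
time_s: 4.1
tool_pos: [417.4, 331.9, 60.3]
ee_rot: [0.286, 0.958, 0.0, 0.001]
wrist_force: [0.2, 1.1, 0.6]
grip_width: 0.007
grip_force: 0.1
time_s: 4.6
tool_pos: [418.7, 331.1, 60.4]
ee_rot: [0.284, 0.959, 0.0, -0.002]
wrist_force: [-9.0, 5.0, 3.0]
grip_width: 0.005
grip_force: 5.1
```

```bash
python3 -m inch '[[[-1.7,1.1,0],[0,0,0],0],[[-1.7,1.1,0],[0,0,0],0],[[0,0,4.5],[0,0,0],0],[[0,0,4.5],[0,0,0],0],[[0,0,0],[0,0,0],0]]'
python3 -m inch '[[[0.7,-3.8,0],[0,0,0],0],[[0.7,-3.8,0],[0,0,0],0],[[0.7,-3.8,0],[0,0,0],0],[[0.7,-3.8,0],[0,0,0],0],[[0.2,-3.8,0],[0,0,0],0]]'
python3 -m inch '[[[0,0,-3],[0,0,0],0],[[0,0,-3],[0,0,0],0],[[0,0,0],[0,0,0],0],[[0,0,0],[0,0,0],0],[[0,0,0],[0,0,0],0]]'
```

```text
time_s: 5.1
tool_pos: [390.9, 353.6, 155.9]
ee_rot: [0.286, 0.958, 0.005, 0.003]
wrist_force: [-0.0, 1.2, -1.4]
grip_width: 0.004
grip_force: 0.0
time_s: 5.6
tool_pos: [418.6, 159.3, 150.6]
ee_rot: [0.286, 0.958, 0.0, 0.001]
wrist_force: [0.7, -0.0, -0.5]
grip_width: 0.004
grip_force: 0.0
time_s: 6.1
tool_pos: [418.3, 161.6, 91.7]
ee_rot: [0.285, 0.958, 0.001, 0.001]
wrist_force: [0.7, 1.1, -0.7]
grip_width: 0.006
grip_force: 0.0
```

```bash
python3 - <<'E'
from h import *
c=np.array([493,281]);a=np.radians(57);ex=np.array([np.cos(a),np.sin(a)]);ey=np.array([-ex[1],ex[0]])
p=np.array(state()["tool_pos"]);print(p,(p[:2]-c)@ex,(p[:2]-c)@ey)
d=viewer.camera("top")[1];P=cloud("top",d).reshape(-1,3)
q=np.c_[(P[:,:2]-c)@ex,(P[:,:2]-c)@ey,P[:,2]]
m=(abs(q[:,0])<40)&(q[:,1]>55)&(q[:,1]<120)&(q[:,2]>40)&(q[:,2]<70);print("left rim",m.sum(),np.median(q[m],0))
E
```

```text
[418.29347979 161.56612641  91.6603813 ] -140.85376167400398 -2.3941899222654826
left rim 127 [ 0.30659979 75.06702095 57.02026743]
```

```bash
python3 -m inch '[[[0,0,-2.5],[0,0,0],0],[[0,0,-2.5],[0,0,0],0],[[0.6,0.92,0],[0,0,0],0],[[0.6,0.92,0],[0,0,0],0],[[0,0,0],[0,0,0],0]]'
python3 -m inch '[[[0.2,0.3,0.16],[0,0,0],0],[[0.22,0.34,0.32],[0,0,0],0],[[0.22,0.34,0.32],[0,0,0],0],[[0.22,0.34,0.32],[0,0,0],0],[[0.22,0.34,0.28],[0,0,0],0]]'
python3 -m inch '[[[0.22,0.34,0.2],[0,0,0],0],[[0.22,0.34,0.14],[0,0,0],0],[[0.22,0.34,0.1],[0,0,0],0],[[0.22,0.34,0.06],[0,0,0],0],[[0,0,0],[0,0,0],0]]'
```

```text
time_s: 6.65
tool_pos: [431.8, 182.4, 42.2]
ee_rot: [0.285, 0.959, 0.002, 0.002]
wrist_force: [0.1, 0.1, -0.2]
grip_width: 0.005
grip_force: 0.0
time_s: 7.15
tool_pos: [437.8, 192.3, 54.6]
ee_rot: [0.287, 0.958, -0.004, -0.002]
wrist_force: [-6.1, -11.5, 8.3]
grip_width: 0.009
grip_force: 7.2
time_s: 7.65
tool_pos: [449.1, 209.6, 60.1]
ee_rot: [0.286, 0.958, -0.0, 0.0]
wrist_force: [-1.6, -4.0, 2.3]
grip_width: 0.006
grip_force: 1.7
```

```bash
python3 -m inch '[[[0.11,0.17,0.03],[0,0,0],0],[[0.11,0.17,0.02],[0,0,0],0],[[0.11,0.17,0],[0,0,0],0],[[0,0,0],[0,0,0],0],[[0,0,0],[0,0,0],0]]'
python3 -m inch '[[[-1.1,-1.7,0],[0,0,0],0],[[-1.1,-1.7,0],[0,0,0],0],[[0,0,4.5],[0,0,0],0],[[0,0,4.5],[0,0,0],0],[[0,0,0],[0,0,0],0]]'
```

```text
time_s: 8.15
tool_pos: [452.7, 215.4, 60.1]
ee_rot: [0.285, 0.958, 0.0, 0.0]
wrist_force: [-0.2, -1.3, 0.7]
grip_width: 0.006
grip_force: 0.4
time_s: 8.65
tool_pos: [433.8, 182.8, 154.9]
ee_rot: [0.286, 0.958, 0.004, 0.004]
wrist_force: [0.9, 0.9, -0.1]
grip_width: 0.006
grip_force: 0.0
```

```bash
python3 - <<'E'
from h import *
c=np.array([493,281]);a=np.radians(57);ex=np.array([np.cos(a),np.sin(a)]);ey=np.array([-ex[1],ex[0]])
p=np.array(state()["tool_pos"]);print(p,(p[:2]-c)@ex,(p[:2]-c)@ey)
P=cloud("scene",viewer.camera("scene")[1]).reshape(-1,3)
q=np.c_[(P[:,:2]-c)@ex,(P[:,:2]-c)@ey,P[:,2]]
m=(abs(q[:,1])<50)&(q[:,0]<-45)&(q[:,0]>-110)&(q[:,2]>45)&(q[:,2]<64);print("front rim",m.sum(),np.median(q[m],0))
t=c-ey*140+ex*0;print("right start",t)
E
```

```text
[433.75653434 182.75472635 154.87107699] -114.66172342247663 -3.8224600421614596
front rim 331 [-62.21429562   0.60467681  52.21364691]
right start [610.41387951 204.7505351 ]
```

```bash
python3 - <<'E'
from h import *
c=np.array([493,281]);a=np.radians(57);ex=np.array([np.cos(a),np.sin(a)]);ey=np.array([-ex[1],ex[0]])
for n in("top","scene"):
    p,d=viewer.camera(n);P=cloud(n,d).reshape(-1,3)
    q=np.c_[(P[:,:2]-c)@ex,(P[:,:2]-c)@ey,P[:,2]]
    for nm,o,al in(("front",-q[:,0]-60,q[:,1]),("left",q[:,1]-75,q[:,0]),("back",q[:,0]-60,q[:,1])):
        for lo,hi in((52,66),(35,45),(18,28)):
            m=(abs(al)<40)&(abs(o)<16)&(q[:,2]>lo)&(q[:,2]<hi)
            if m.sum()>5:print(n,nm,lo,m.sum(),np.percentile(o[m],[10,50,90]).round(1),np.percentile(q[m,2],95).round(1))
E
```

```text
top left 52 122 [-2.5  0.1  2.9] 59.9
top left 18 9 [-1.8 -1.6 -1.4] 26.4
top back 52 127 [-2.3  0.   3.1] 64.4
top back 35 43 [-1.5 -1.  -0.4] 44.3
top back 18 41 [-1.7 -1.  -0.6] 26.6
scene front 52 138 [-0.7  2.   4.4] 56.6
scene front 35 201 [-0.4  1.5  3.4] 44.5
scene front 18 194 [-0.7  1.3  3.1] 27.6
scene left 52 92 [-1.4  1.5  4.3] 56.6
scene left 35 11 [-0.2 -0.   0.1] 42.6
scene left 18 9 [-0.2 -0.   0.2] 25.1
```

```bash
python3 -m inch '[[[3.5,0.45,0],[0,0,0],0],[[3.5,0.45,0],[0,0,0],0],[[3.5,0.45,0],[0,0,0],0],[[3.5,0.45,0],[0,0,0],0],[[3.5,0.45,0],[0,0,0],0]]'
python3 -m inch '[[[0,0,-3],[0,0,0],0],[[0,0,-3],[0,0,0],0],[[0,0,-2.5],[0,0,0],0],[[0,0,-2],[0,0,0],0],[[0,0,0],[0,0,0],0]]'
python3 -c "
from h import *;print(ray('top',[(281,165)],15),proj('top',[[610,205,20]]))"
```

```text
time_s: 9.3
tool_pos: [605.6, 203.4, 147.7]
ee_rot: [0.285, 0.958, -0.001, -0.001]
wrist_force: [0.6, 0.2, -1.0]
grip_width: 0.006
grip_force: 0.0
time_s: 9.8
tool_pos: [601.8, 202.4, 40.2]
ee_rot: [0.285, 0.958, -0.002, -0.003]
wrist_force: [-1.1, -0.2, -0.0]
grip_width: 0.004
grip_force: 0.0
[[669.07567949 216.41563577  15.        ]] [[285.21590968 190.53381693]]
```

```bash
python3 -m inch '[[[-0.7,0.45,0],[0,0,0],0],[[-0.5,0.33,0],[0,0,0],0],[[-0.34,0.22,0.24],[0,0,0],0],[[-0.34,0.22,0.24],[0,0,0],0],[[-0.34,0.22,0.24],[0,0,0],0]]'
python3 -m inch '[[[-0.34,0.22,0.24],[0,0,0],0],[[-0.34,0.22,0.2],[0,0,0],0],[[-0.34,0.22,0.14],[0,0,0],0],[[-0.34,0.22,0.1],[0,0,0],0],[[-0.34,0.22,0.06],[0,0,0],0]]'
python3 -m inch '[[[-0.17,0.11,0.03],[0,0,0],0],[[-0.17,0.11,0.03],[0,0,0],0],[[-0.17,0.11,0],[0,0,0],0],[[0,0,0],[0,0,0],0],[[0,0,0],[0,0,0],0]]'
```

```text
time_s: 10.3
tool_pos: [584.3, 217.7, 53.6]
ee_rot: [0.286, 0.958, 0.001, 0.001]
wrist_force: [4.6, -1.5, 0.7]
grip_width: 0.005
grip_force: 2.0
time_s: 10.8
tool_pos: [565.6, 229.2, 59.8]
ee_rot: [0.285, 0.958, 0.0, -0.0]
wrist_force: [3.0, -0.3, 1.8]
grip_width: 0.004
grip_force: 1.5
time_s: 11.3
tool_pos: [564.0, 230.1, 60.1]
ee_rot: [0.286, 0.958, 0.0, 0.003]
wrist_force: [13.3, -3.7, -7.0]
grip_width: 0.006
grip_force: 6.5
```

```bash
python3 -m inch '[[[1.7,-1.1,0],[0,0,0],0],[[1.5,-1.0,0],[0,0,0],0],[[0,0,4.5],[0,0,0],0],[[0,0,4.5],[0,0,0],0],[[0,0,4.5],[0,0,0],0]]'
python3 -m inch '[[[-0.6,-1.4,2],[0,0,7.2],0.75],[[-0.6,-1.4,2],[0,0,7.2],0.75],[[-0.6,-1.4,0],[0,0,7.2],0.75],[[-0.6,-1.4,0],[0,0,7.2],0.75],[[-0.6,-1.4,0],[0,0,0],0.75]]'
python3 -m inch '[[[-0.6,-1.4,0],[-0.55,-7.5,0],0.75],[[-0.6,-1.4,0],[-0.55,-7.5,0],0.75],[[-0.6,-1.4,0],[-0.55,-7.5,0],0.75],[[-0.6,-1.4,0],[-0.55,-7.5,0],0.75],[[0,0,0],[0,0,0],0.75]]'
python3 - <<'E'
from h import *
from scipy.spatial.transform import Rotation as Ro
c=np.array([493,281]);a=np.radians(57);ex=np.array([np.cos(a),np.sin(a)]);ey=np.array([-ex[1],ex[0]])
s=state();p=np.array(s["tool_pos"]);R=Ro.from_quat(s["ee_rot"]).as_matrix();print(p,"toolz",R[:,2].round(3),"tooly",R[:,1].round(3),s["grip_width"])
G=np.array([631.4,64.3,42]);print("TCP target",G-6*R[:,2],"pre",G-126*R[:,2],"delta to pre",G-126*R[:,2]-p)
for n in("top","scene"):
    im,d=viewer.camera(n);cv2.imwrite(f"pics/{n}1.png",im[:,:,::-1]);Pi=cloud(n,d);P=Pi.reshape(-1,3)
    q=np.c_[(P[:,:2]-c)@ex,(P[:,:2]-c)@ey,P[:,2]]
    for nm,o,al in(("front",-q[:,0]-60,q[:,1]),("left",q[:,1]-75,q[:,0]),("right",-q[:,1]-75,q[:,0])):
        for lo,hi in((52,62),(18,28)):
            m=(abs(al)<40)&(abs(o)<16)&(q[:,2]>lo)&(q[:,2]<hi)
            if m.sum()>5:print(n,nm,lo,m.sum(),np.percentile(o[m],[10,50,90]).round(1))
    m=(np.hypot(P[:,0]-631,P[:,1]-64)<35)&(P[:,2]>56)&(P[:,2]<66)
    if m.sum():print(n,"billet top",m.sum(),P[m].mean(0),P[m].min(0),P[m].max(0))
E
```

```text
time_s: 11.8
tool_pos: [591.9, 210.8, 195.8]
ee_rot: [0.286, 0.958, -0.001, -0.002]
wrist_force: [0.8, 0.4, 0.3]
grip_width: 0.001
grip_force: 0.0
time_s: 12.3
tool_pos: [561.9, 140.4, 234.8]
ee_rot: [0.038, 0.999, 0.0, -0.001]
wrist_force: [-0.6, 0.3, -0.3]
grip_width: 0.433
grip_force: 0.0
time_s: 12.8
tool_pos: [537.2, 84.4, 232.9]
ee_rot: [0.039, 0.969, -0.014, 0.245]
wrist_force: [0.7, -0.1, 0.2]
grip_width: 0.753
grip_force: 0.0
[537.15497936  84.38618674 232.94506051] toolz [ 0.474 -0.046 -0.879] tooly [ 0.082  0.997 -0.008] 0.7531839261881332
TCP target [628.55402785  64.57710258  47.27481343] pre [571.63458493  70.11915424 152.77108199] delta to pre [ 34.47960556 -14.26703249 -80.17397852]
top front 52 122 [-2.6  0.5  3. ]
top front 18 16 [1.1 1.4 1.6]
top left 52 122 [-2.5  0.1  3. ]
top left 18 11 [-1.9 -1.6 -1.4]
top right 52 118 [-3.3 -0.6  2.3]
top right 18 12 [-2.7 -2.4 -2.2]
top billet top 416 [632.08196804  64.08667865  60.59320902] [607.99970066  40.05501206  56.24174401] [656.57798778  87.75163122  65.71129274]
scene front 52 141 [-1.2  2.1  4.4]
scene front 18 198 [-0.7  1.1  2.8]
scene left 52 91 [-1.3  1.5  4.2]
scene left 18 12 [-0.2 -0.   0.3]
scene right 52 83 [-4.8 -2.1  0.5]
scene right 18 11 [-4.1 -4.  -3.8]
scene billet top 395 [629.76418462  63.32821481  58.66567069] [606.59126774  39.10866975  56.01988845] [655.02904959  87.85064926  62.05187295]
```

Walls are all upright and the lean is 28°. Moving to pre-grasp and then in along the tool axis.

```bash
python3 -m inch '[[[1.1,-0.5,-2.7],[0,0,0],0.75],[[1.1,-0.5,-2.7],[0,0,0],0.75],[[1.1,-0.5,-2.6],[0,0,0],0.75],[[0,0,0],[0,0,0],0.75],[[0,0,0],[0,0,0],0.75]]'
python3 -m inch '[[[0.95,-0.09,-1.75],[0,0,0],0.75],[[0.95,-0.09,-1.75],[0,0,0],0.75],[[0.95,-0.09,-1.75],[0,0,0],0.75],[[0,0,0],[0,0,0],0.75],[[0,0,0],[0,0,0],0.75]]'
python3 - <<'E'
from h import *
im=viewer.camera("scene")[0];cv2.imwrite("pics/s2.png",cv2.resize(im[120:330,310:530,::-1],(660,600)))
E
```

```text
time_s: 13.4
tool_pos: [565.2, 71.9, 179.1]
ee_rot: [0.04, 0.968, -0.019, 0.246]
wrist_force: [-0.0, -0.8, 0.7]
grip_width: 0.749
grip_force: 0.0
time_s: 13.9
tool_pos: [592.8, 69.9, 127.2]
ee_rot: [0.038, 0.968, -0.019, 0.246]
wrist_force: [-0.1, 0.2, -0.7]
grip_width: 0.752
grip_force: 0.0
```

View pics/s2.png

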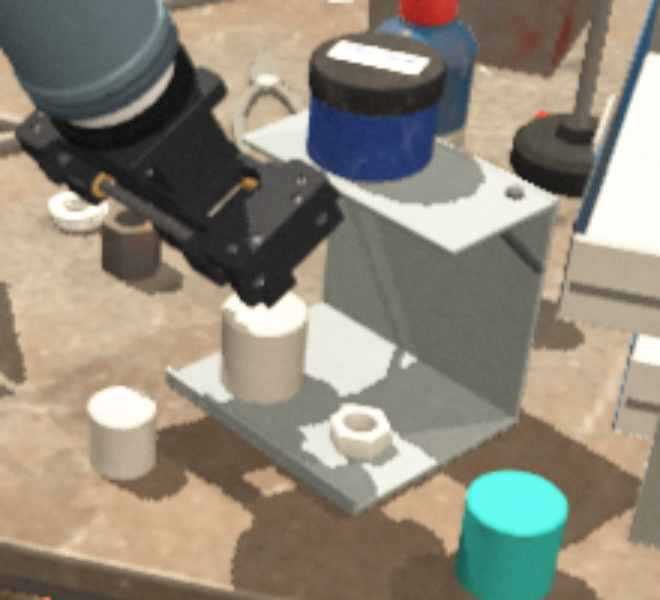

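The picture shows the fingers at crop pixel (262,298), just above the chosen billet at (265,345). The nut at (362,432) is well clear, and so are the canopy and tin. I'm correcting 8 mm in x and going down.

```bash
python3 -m inch '[[[-0.7,-0.15,0],[0,0,0],0.75],[[1.1,-0.1,-2.0],[0,0,0],0.75],[[1.1,-0.1,-2.0],[0,0,0],0.75],[[0,0,0],[0,0,0],0.75],[[0,0,0],[0,0,0],0.75]]'
python3 -m inch '[[[1.0,-0.1,-1.8],[0,0,0],0.75],[[0.6,-0.06,-1.2],[0,0,0],0.75],[[0.4,-0.04,-0.8],[0,0,0],0.75],[[0,0,0],[0,0,0],0.75],[[0,0,0],[0,0,0],0.75]]'
```

```text
time_s: 14.45
tool_pos: [607.3, 66.3, 87.2]
ee_rot: [0.038, 0.968, -0.019, 0.246]
wrist_force: [-0.8, 0.9, 0.2]
grip_width: 0.751
grip_force: 0.0
time_s: 14.95
tool_pos: [627.4, 64.4, 49.1]
ee_rot: [0.038, 0.968, -0.019, 0.246]
wrist_force: [0.9, 0.2, -0.6]
grip_width: 0.749
grip_force: 0.0
```

```bash
python3 -m inch '[[[0,0,0],[0,0,0],0],[[0,0,0],[0,0,0],0],[[0,0,0],[0,0,0],0],[[0,0,0],[0,0,0],0],[[0,0,0],[0,0,0],0]]'
python3 -m inch '[[[0,0,0],[0,0,0],0],[[0,0,0.3],[0,0,0],0],[[-0.1,0,0.5],[0,0,0],0],[[-0.2,0,0.6],[0,0,0],0],[[-0.3,0,0.8],[0,0,0],0]]'
```

```text
time_s: 15.45
tool_pos: [627.6, 65.1, 49.0]
ee_rot: [0.037, 0.968, -0.019, 0.246]
wrist_force: [-3.3, 1.4, 7.6]
grip_width: 0.558
grip_force: 30.0
time_s: 15.95
tool_pos: [620.8, 63.9, 70.3]
ee_rot: [0.038, 0.969, -0.019, 0.245]
wrist_force: [-0.2, -0.2, -4.1]
grip_width: 0.559
grip_force: 29.9
```

```bash
python3 -m inch '[[[-0.8,0,1.2],[0,0,0],0],[[-1,0,1.5],[0,0,0],0],[[-1,0,1.5],[0,0,0],0],[[-1,0,1.5],[0,0,0],0],[[-1,0,1.5],[0,0,0],0]]'
python3 -m inch '[[[-0.8,2.1,0.3],[0,0,3],0],[[-0.8,2.1,0.3],[0,0,3],0],[[-0.8,2.1,0.3],[0,0,3],0],[[-0.8,2.1,0],[0,0,3],0],[[-0.8,2.1,0],[0,0,3],0]]'
python3 -m inch '[[[-0.8,2.1,0],[0,0,3],0],[[-0.8,2.1,0],[0,0,3],0],[[-0.8,2.1,0],[0,0,3],0],[[-0.8,2.1,0],[0,0,3],0],[[-0.8,2.1,0],[0,0,3],0]]'
python3 -m inch '[[[0,0,0],[0,0,0],0],[[0,0,0],[0,0,0],0],[[0,0,0],[0,0,0],0],[[0,0,0],[0,0,0],0],[[0,0,0],[0,0,0],0]]'
python3 - <<'E'
from h import *
for n,(a,b,c,d) in{"scene":(90,270,170,390),"top":(150,310,170,330)}.items():
    im,dd=viewer.camera(n);cv2.imwrite(f"pics/{n}3.png",cv2.resize(im[a:b,c:d,::-1],None,fx=2.4,fy=2.4))
A=cv2.imread("pics/scene3.png");B=cv2.imread("pics/top3.png");h=max(len(A),len(B));f=lambda x:cv2.copyMakeBorder(x,0,h-len(x),0,0,0);M=np.hstack([f(A),f(B)]);cv2.imwrite("pics/c3.png",cv2.resize(M,None,fx=.86,fy=.86));
E
```

```text
time_s: 16.45
tool_pos: [572.5, 64.0, 143.0]
ee_rot: [0.038, 0.968, -0.019, 0.246]
wrist_force: [-0.0, -0.7, -4.5]
grip_width: 0.553
grip_force: 29.9
time_s: 16.95
tool_pos: [532.5, 171.4, 151.1]
ee_rot: [-0.091, 0.965, 0.014, 0.246]
wrist_force: [0.7, 0.3, -4.7]
grip_width: 0.56
grip_force: 29.9
time_s: 17.45
tool_pos: [492.8, 275.9, 151.3]
ee_rot: [-0.216, 0.945, 0.046, 0.242]
wrist_force: [0.3, -0.1, -4.6]
grip_width: 0.557
grip_force: 29.9
time_s: 17.95
tool_pos: [493.7, 273.6, 151.3]
ee_rot: [-0.214, 0.945, 0.045, 0.243]
wrist_force: [0.7, 0.1, -4.5]
grip_width: 0.563
grip_force: 29.9
```

View pics/c3.png

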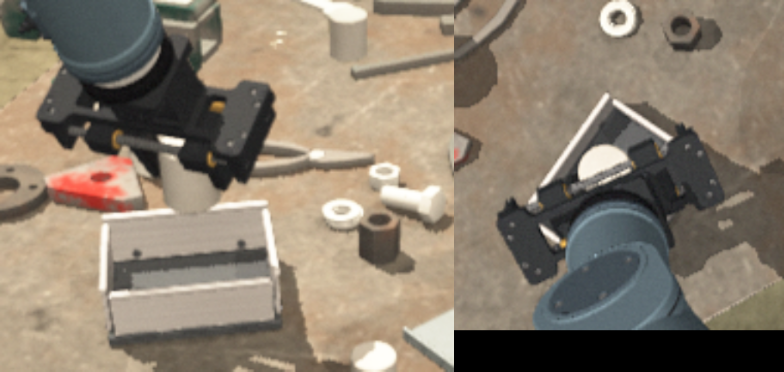

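The billet hangs upright over the tray in the scene view (crop (190,180)), and all four walls are up. Lowering it now.

```bash
python3 -m inch '[[[-0.2,0.35,-1.5],[0,0,0],0],[[-0.2,0.35,-1.5],[0,0,0],0],[[0,0,-1.5],[0,0,0],0],[[0,0,-1.5],[0,0,0],0],[[0,0,-1],[0,0,0],0]]'
python3 -m inch '[[[0,0,-0.5],[0,0,0],0],[[0,0,-0.5],[0,0,0],0],[[0,0,-0.4],[0,0,0],0],[[0,0,-0.4],[0,0,0],0],[[0,0,0],[0,0,0],0]]'
python3 - <<'E'
from h import *
im,dd=viewer.camera("scene");cv2.imwrite("pics/s4.png",cv2.resize(im[130:270,180:340,::-1],None,fx=4,fy=4))
E
```

```text
time_s: 18.55
tool_pos: [489.4, 281.0, 80.4]
ee_rot: [-0.214, 0.945, 0.045, 0.242]
wrist_force: [-1.0, -1.9, -5.1]
grip_width: 0.559
grip_force: 29.9
time_s: 19.05
tool_pos: [489.4, 281.2, 63.1]
ee_rot: [-0.214, 0.945, 0.045, 0.242]
wrist_force: [-0.7, 0.1, -5.0]
grip_width: 0.559
grip_force: 29.9
```

View pics/s4.png

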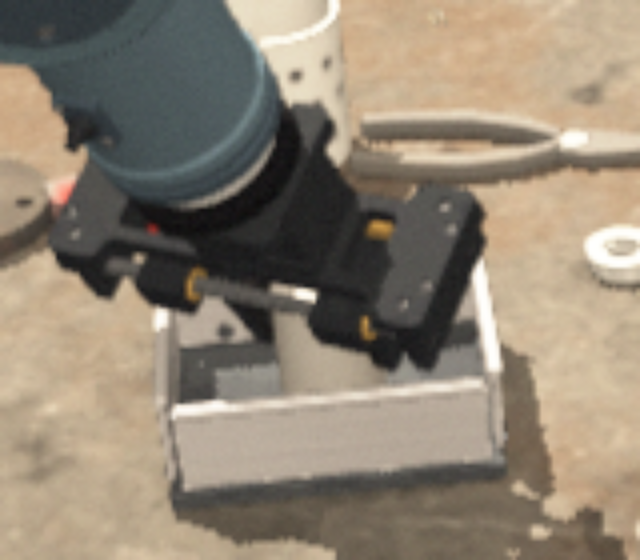

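The billet is inside the tray and the gripper clears the front wall rim (crop (330,395)). About 10 mm to go, slowly.

```bash
python3 -m inch '[[[0,0,-0.3],[0,0,0],0],[[0,0,-0.2],[0,0,0],0],[[0,0,-0.2],[0,0,0],0],[[0,0,-0.1],[0,0,0],0],[[0,0,0],[0,0,0],0]]'
python3 -m inch '[[[0,0,-0.1],[0,0,0],0],[[0,0,0],[0,0,0],0],[[0,0,0],[0,0,0],0],[[0,0,0],[0,0,0],0],[[0,0,0],[0,0,0],0]]'
```

```text
time_s: 19.6
tool_pos: [489.4, 281.2, 55.2]
ee_rot: [-0.214, 0.945, 0.045, 0.242]
wrist_force: [-0.8, 0.1, -4.4]
grip_width: 0.56
grip_force: 29.9
time_s: 20.1
tool_pos: [489.5, 281.2, 54.4]
ee_rot: [-0.214, 0.945, 0.045, 0.243]
wrist_force: [0.2, -0.2, -4.8]
grip_width: 0.559
grip_force: 29.9
```

```bash
python3 -m inch '[[[0,0,-0.1],[0,0,0],0],[[0,0,0],[0,0,0],0],[[0,0,0],[0,0,0],0],[[0,0,0],[0,0,0],0],[[0,0,0],[0,0,0],0]]'
python3 -m inch '[[[0,0,-0.1],[0,0,0],0],[[0,0,0],[0,0,0],0],[[0,0,0],[0,0,0],0],[[0,0,0],[0,0,0],0],[[0,0,0],[0,0,0],0]]'
```

```text
time_s: 20.6
tool_pos: [489.5, 281.2, 53.4]
ee_rot: [-0.214, 0.945, 0.045, 0.242]
wrist_force: [-0.4, 0.2, -4.4]
grip_width: 0.561
grip_force: 29.9
time_s: 21.1
tool_pos: [489.6, 281.3, 53.0]
ee_rot: [-0.214, 0.945, 0.045, 0.243]
wrist_force: [-4.2, -3.1, 5.8]
grip_width: 0.563
grip_force: 30.0
```

Contact is felt, so I open and back out along the tool axis.

```bash
python3 -m inch '[[[0,0,0],[0,0,0],0.62],[[0,0,0],[0,0,0],0.68],[[0,0,0],[0,0,0],0.75],[[0,0,0],[0,0,0],0.75],[[0,0,0],[0,0,0],0.75]]'
python3 -m inch '[[[-0.43,-0.2,0.88],[0,0,0],0.75],[[-0.43,-0.2,0.88],[0,0,0],0.75],[[-0.87,-0.4,1.76],[0,0,0],0.75],[[-1.3,-0.6,2.6],[0,0,0],0.75],[[-1.3,-0.6,2.6],[0,0,0],0.75]]'
python3 -m inch '[[[-1.3,-2,3],[0,0,0],0.75],[[-1.3,-2,3],[0,0,0],0.75],[[-1,-2.5,1],[0,0,0],0.75],[[-1,-2.5,0],[0,0,0],0.75],[[0,0,0],[0,0,0],0.75]]'
python3 - <<'E'
from h import *
c=np.array([493,281]);a=np.radians(57);ex=np.array([np.cos(a),np.sin(a)]);ey=np.array([-ex[1],ex[0]])
for n in("top","scene"):
    im,d=viewer.camera(n)
    if n=="scene":cv2.imwrite("pics/s5.png",cv2.resize(im[140:320,180:480,::-1],None,fx=2.6,fy=2.6))
    P=cloud(n,d).reshape(-1,3)
    q=np.c_[(P[:,:2]-c)@ex,(P[:,:2]-c)@ey,P[:,2]]
    for nm,o,al in(("front",-q[:,0]-60,q[:,1]),("left",q[:,1]-75,q[:,0]),("right",-q[:,1]-75,q[:,0])):
        m=(abs(al)<40)&(abs(o)<16)&(q[:,2]>52)&(q[:,2]<62)
        if m.sum()>5:print(n,nm,m.sum(),np.percentile(o[m],[10,50,90]).round(1))
    m=(abs(q[:,0])<50)&(abs(q[:,1])<55)&(q[:,2]>58)&(q[:,2]<75)
    if m.sum():print(n,"billet top",m.sum(),q[m].mean(0).round(1),q[m].min(0).round(0),q[m].max(0).round(0),"slope",np.linalg.lstsq(np.c_[q[m][:,:2],np.ones(m.sum())],q[m][:,2],rcond=None)[0][:2].round(3))
E
```

```text
time_s: 21.6
tool_pos: [489.6, 281.3, 52.4]
ee_rot: [-0.214, 0.945, 0.045, 0.243]
wrist_force: [0.7, 0.5, -0.2]
grip_width: 0.749
grip_force: 0.0
time_s: 22.1
tool_pos: [445.2, 261.0, 140.8]
ee_rot: [-0.214, 0.945, 0.046, 0.242]
wrist_force: [0.4, -0.0, -0.2]
grip_width: 0.745
grip_force: 0.0
time_s: 22.6
tool_pos: [424.5, 185.4, 200.9]
ee_rot: [-0.21, 0.947, 0.043, 0.237]
wrist_force: [0.5, -0.7, 0.2]
grip_width: 0.75
grip_force: 0.0
top front 123 [-2.4  0.6  3.1]
top left 123 [-2.5  0.1  2.9]
top right 116 [-3.2 -0.5  2.2]
top billet top 442 [ 0.4 -1.  64.7] [-24. -26.  59.] [26. 24. 70.] slope [ 0.003 -0.004]
scene front 135 [-1.7  1.5  4.5]
scene left 91 [-1.2  1.5  4.1]
scene right 84 [-5.  -2.3  0.5]
scene billet top 358 [-3.1  1.  62.4] [-26. -23.  58.] [24. 25. 66.] slope [0.03  0.006]
```

View pics/s5.png

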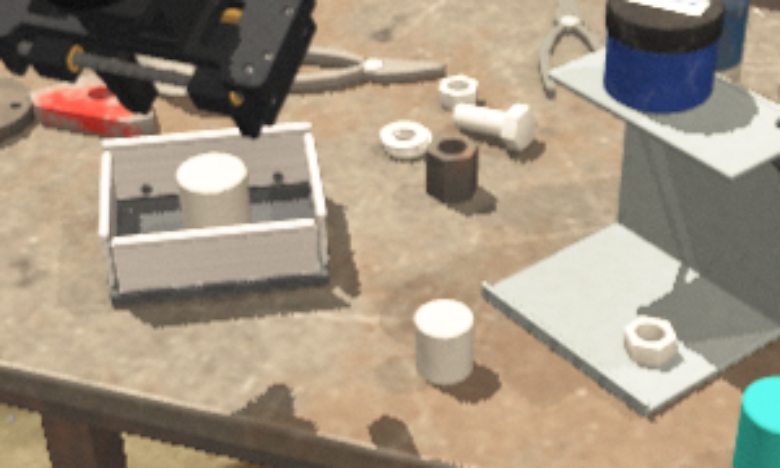

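The billet stands upright at the centre of the tray (crop (212,190)). All walls are up, the nut is still on the bay deck (650,340), and the gripper touches nothing.

```bash
python3 -c "
from rig import order
print(order.job_done())"
```

```text
the job is handed in; nothing more can be done
None
```

I handed the job in at about 23 s: in the last camera check all three hinged walls were upright, the billet stood released at the centre of the tray, and the nut was still in place on the bay deck (no verdict was returned).

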